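Set the bushing fixture and hold its cam lever at full lift

ROBOT

A 6-joint arm with a two-finger parallel gripper is mounted at the origin on the work surface. World frame = base frame: x ahead of the robot, y to its left, z up, the work surface at z = 0. Lengths are in m, angles in rad, forces in N, time in s.
With the tool pointing down it reaches from about 0.3 to 0.775 m from the base axis. Payload 14.6 kg.
Tool frame: the origin (TCP) lies between the finger pads; the fingertips stand 19 mm ahead of it and the grasp point (between the pads) is the TCP; z points along the fingers, x is the direction in which the jaws open and shut, and the axes are right-handed (so a half turn about z gives the same grasp; the last joint's range is limited). The gripper opens to 94 mm and grips with 3 to 60 N. Pads are 16 mm wide; open, the fingers measure 119 mm over their backs; the gripper's body (75 mm by 177 mm) begins 78 mm behind the grasp point.
Start: joints at [1.19, 0.3, 1.521, -0, 1.321, -0.067], TCP at [0.17, 0.523, 0.194] pointing down, gripper open.
Joint ranges: [-3.03, 3.03], [-0.79, 2.21], [0.23, 2.52], [-1.04, 4.18], [0, 3.07], [-2.55, 2.55]. Speed limits (rad/s): [2.22, 2.22, 2.57, 3.14, 3.14, 3.14].

INTERFACE

Orientations are given as [roll, pitch, yaw] about the fixed x, y, z axes, in that order (R = Rz(yaw) Ry(pitch) Rx(roll)).
In Python, from rig import r gives the robot as it stands. The module is installed in compiled form; this text tells all that it offers.
- The arm moves only by the tool jog_arm, never from a script. Its argument "rows" is a list of rows, each a list of 5 numbers: the closure, from 0 (fully open) to 1 (shut), then the shift along the tool's x, y, z in mm, then the turn about the tool's z in rad. In form: [[hand, dx, dy, dz, roll], ...]. A call has 1 to 20 rows; each row is the pose to reach, as a shift and turn from the pose commanded when the call began, along the tool's axes at that moment; what a row does not reach only later rows make up. A row lasts 1/10 s, in which the tool goes at most 50 mm and 8.59 degrees, less where a joint would pass 70% of its speed; a pose out of reach is approached as far as the arm can. A call with a gripper value outside its range is refused whole. The fingers move at their own pace and stop on an object; the grip force is fixed at half the most. Time passes only in rows, so rows that repeat a pose let the fingers close. It gives the time, the measured TCP pose, the force and the opening at its end, in the units of the state.
- r.state(): the state, without advancing time (a new reading comes with each control period).
- r.grab_frame(name): name is "scene" or "top"; returns a dict with "color" (400x640x3 uint8, red, green, blue), "vertical_fov" (degrees; the focal length in pixels is half the picture's height over the tangent of half this angle, whatever the lens; pixels are square), "cx", "cy" (the principal point, pixels), "k1" (the pictures are not rectified: a ray, as slopes to the right and down, at radius r is drawn at 1 + k1 r^2 times it, then the intrinsics apply), "R" (3x3) and "t" (3): a world point X has camera coordinates R X + t. Camera axes: x right, y down, z forward; pixel columns grow to the right and rows downward; lengths in m; the calibration is good to about 2 mm. A picture is of the moment at which its call begins. There is no depth.
- r.finish_job(): hands the job in, once; it reports no verdict.
Trained networks look in the newest picture that a camera, given by its name, has taken for a name from the list of things; names that differ only in an ending like _2 or _b are one class to them, and where a whole thing is asked for, a point or a joint stands for the part that bears it (a point fixed in the world has none). Each returns a list of dicts, best first, with "confidence" (0 to 1); they miss things now and then, are a little off and sometimes report something else, mostly with a low value. They report only what shows in the picture. A call takes as long as a camera call.
- r.boxes_of(camera, thing): "extent" ([left, top, width, height] in pixels, round what is visible of it).
The state is a dict: "time_s": time; "joint_positions": joint angles; "qvel": joint speeds; "joint_efforts": joint torques, N m; "eef_pos": TCP position; "tcp_rot": TCP orientation; "contact_force": force on the tool from outside, world axes, zero at the start; "moment": the same for the moment, N m; "width": finger opening in m.
Only numpy, scipy, OpenCV 4.12 (cv2) and the standard library are available. Lean on these libraries where they do the work, as an engineer would, in place of code of your own. Each camera call takes 0.05 s, during which the arm holds its last target. There are 200 camera calls.

TASK

Get the blue bushing fixture ready for the next bushing: first turn its black size knob, a little at a time, until the pointer stands over the red mark on the white scale (not the green one). Then swing the orange-gripped cam lever to its highest lift point, where it lies in line with the white index line, and hold it there: the lever is sprung and falls back, so finish while still holding it steady with the fingers. Leave the rings standing around the fixture where they are.

Things in the scene. Friction and masses are not known exactly. Their poses are not given: they have to be found in the camera images.
- fixture: Blue bed, 120 (x) by 370 (y, -175 to +195) by 30 mm high, fixed; origin on the bench, z up; 'fixture' below means this frame. Carries the cam lever at (0, -100), the cam's sliding jaw (y -145 to -45, 58 mm high), the pointer carriage (y 0 to 75, 52 mm high), the white scale on a ledge (x -100 to -56, y -22 to 62, 34 mm high), the knob at (0, 150) and a tongue 26 mm high out to y -242 with a white index line along x = 0.
- knob_grip (a point): Point to grip on the size knob: on its vertical axis, 70 mm above the bench, at fixture (0, 150) mm; turns with the knob. Black upright bar 44 mm long (point x), 14 mm thick (point y), 48 to 80 mm above the bench, on a 48 mm round skirt. The bar's thickness lies along fixture y at knob angle 0. Nothing over 46 mm high within 70 mm of the axis. Turns at 0.05 N m, stays where left.
- size_knob (a joint): Angle of the size knob, rad, 0 to 4.1, growing counter-clockwise seen from above. Each rad moves carriage and pointer 10 mm towards fixture +y. Starts near 2.
- pointer_tip (a point): Tip of the thin black pointer of the carriage, 3 mm wide, over the white scale, 38 mm above the bench. It moves along fixture y with the knob.
- red_mark: Red mark on the scale, 36 mm (x) by 8 mm (y), top 36 mm above the bench. Origin at bench height under its middle; axes as the fixture's. A like green mark lies on the other side of the pointer; which is on which side changes. The pointer is on the mark when its tip has the same fixture y.
- lever_grip (a point): Middle of the cam lever's upright round orange grip, 18 mm in diameter, 61 to 116 mm above the bench; the point is 90 mm above the bench and 90 mm from the lever's vertical axis. Below it a flat steel arm (51 to 60 mm high, 14 mm wide) runs to the axis.
- cam_axis (a point): A point on the cam lever's vertical axis, 90 mm above the bench, at fixture (0, -100) mm.
- cam_lever (a joint): Cam lever angle, rad, 0 (rest, at its stop) to 2.0, counter-clockwise from above. 1.25: highest lift, jaw fully drawn back, lever pointing to fixture -y over the white index line. 0: 1.25 rad clockwise of that, mostly towards fixture -x. Past 1.25 the lift falls. A spring pulls it to 0 (1.1 N at the grip at rest, 2.5 N at 1.25); let go, it swings back.
- jaw (a joint): How far the cam has drawn back the spring-loaded sliding jaw (towards fixture -y), m: 0 with the lever at rest, 0.0068 at the highest lift. Nothing to grip here; the cam lever drives it.
- bronze_bushing_mid (a point): Bystander: bronze bushing, 60 mm across, 45 mm high, standing loose on the +x side of the fixture. The point is its centre.
- steel_ring_mid (a point): Bystander: steel ring, 68 mm across, 22 mm high, loose on the +x side of the fixture. The point is its centre.
- drilled_flange_mid (a point): Bystander: drilled aluminium flange ring, about 65 mm across, 14 mm high, loose on the -x side of the fixture. The point is its centre.

How it is judged:
By the outcome, as a careful person would: the job done as asked, in the order asked, and still so for the second after the job is handed in, while the arm keeps its last pose, push and grip.
It also fails if it takes over 64 s, if anything falls off the work surface, if the arm or the gripper's body presses on something with over 40 N, if the wrist force passes 120 N, or if a joint passes its speed limit or range.

## Working session

There is one attempt and no reset: what is moved stays moved. The work goes in short steps, Python scripts to look and compute and a tool call to move; the robot and the scene stay as the last step left them, time stands still between calls to the robot, and variables do not carry over. Pictures are saved under pics/ and viewed, about 8 in all and at most 12, crops included, and the job is handed in when it is done.

Besides the shell and the picture viewer there is one more tool, called after "Call:" as name([rows], argument=value, ...), one row to a line, values as JSON. jog_arm: Moves the arm, as the interface text tells. Its arguments: {"type":"object","properties":{"rows":{"type":"array"}},"required":["rows"]}

```bash
mkdir -p pics
cat > h.py <<'E'
import numpy as np, cv2
from rig import r
def K(f):
    fl=200/np.tan(np.radians(f["vertical_fov"])/2); return np.array([[fl,0,f["cx"]],[0,fl,f["cy"]],[0,0,1.]]),np.array([f["k1"],0,0,0.])
def px2w(f,uv,z):
    k,d=K(f); n=cv2.undistortPoints(np.array([[uv]],float),k,d)[0,0]
    R=np.array(f["R"]);t=np.array(f["t"]); c=-R.T@t; v=R.T@np.array([n[0],n[1],1]); return c+v*(z-c[2])/v[2]
def w2px(f,X):
    k,d=K(f); return cv2.projectPoints(np.array([X],float),cv2.Rodrigues(np.array(f["R"]))[0],np.array(f["t"],float),k,d)[0].reshape(2)
def grab(n,name):
    f=r.grab_frame(n); cv2.imwrite(f"pics/{name}.png",cv2.cvtColor(f["color"],cv2.COLOR_RGB2BGR)); return f
E
python3 - <<'E'
from h import *
import pickle
for n in("top","scene"):
    f=grab(n,n+"0"); pickle.dump(f,open(n+"0.pkl","wb")); print(n,f["vertical_fov"],f["k1"],np.round(-np.array(f["R"]).T@f["t"],3))
    for th,z in(("fixture",.03),("knob_grip",.08),("red_mark",.036),("pointer_tip",.038),("lever_grip",.116),("bronze_bushing_mid",.04),("steel_ring_mid",.02),("drilled_flange_mid",.014)):
        for b in r.boxes_of(n,th)[:2]:
            l,t,w,h=b["extent"]; print(th,round(b["confidence"],2),np.round(b["extent"]),np.round(px2w(f,(l+w/2,t+h/2),z),3))
print(r.state())
E
```

```text
top 47.25033005502986 -0.06996568250684441 [0.483 0.023 0.819]
fixture 0.86 [217. 134. 246. 126.] [ 0.559 -0.01   0.03 ]
knob_grip 0.72 [231. 203.  32.  27.] [0.523 0.143 0.08 ]
knob_grip 0.19 [232. 123.  40.  37.] [0.647 0.135 0.08 ]
pointer_tip 0.92 [252. 178.  83.  60.] [0.54  0.07  0.038]
lever_grip 0.97 [377. 168.  54.  59.] [ 0.55  -0.106  0.116]
bronze_bushing_mid 0.74 [377. 165.  54.  61.] [ 0.56  -0.121  0.04 ]
bronze_bushing_mid 0.68 [300.  98.  29.  39.] [0.699 0.032 0.04 ]
steel_ring_mid 0.98 [231. 122.  44.  37.] [0.662 0.143 0.02 ]
drilled_flange_mid 0.88 [314. 277.  41.  43.] [0.383 0.    0.014]
scene 56.358007035269424 -0.016109587817882208 [ 1.064 -0.239  0.446]
knob_grip 0.65 [340. 165.  25.  24.] [0.558 0.123 0.08 ]
red_mark 0.59 [279. 188.  16.  10.] [0.481 0.018 0.036]
pointer_tip 0.89 [287. 185.  75.  36.] [0.552 0.063 0.038]
bronze_bushing_mid 0.9 [339. 236.  37.  48.] [0.717 0.022 0.04 ]
steel_ring_mid 0.71 [377. 217.  34.  29.] [0.675 0.134 0.02 ]
drilled_flange_mid 0.94 [250. 180.  25.  20.] [ 0.406 -0.007  0.014]
{'time_s': 0.9, 'joint_positions': array([ 1.19038977e+00,  2.99880049e-01,  1.52100745e+00, -3.31349462e-05,
        1.32068344e+00, -6.66156018e-02]), 'qvel': array([ 2.66146091e-04, -9.85487332e-04,  7.78735634e-04, -6.79258301e-04,
       -6.02174577e-04, -7.60511706e-05]), 'joint_efforts': array([-7.57943581e-04, -5.31663108e+01, -3.52902603e+01,  7.08077825e-02,
        2.13412073e-02,  5.11131574e-06]), 'eef_pos': array([0.1697831 , 0.52312939, 0.19415337]), 'tcp_rot': array([ 3.14155918e+00, -1.95252630e-05,  1.25701357e+00]), 'contact_force': array([ 0.26657161,  0.30074594, -0.24828634]), 'moment': array([ 0.03512476, -0.01890422, -0.00192041]), 'width': 0.09412764718981831}
```

View pics/top0.png

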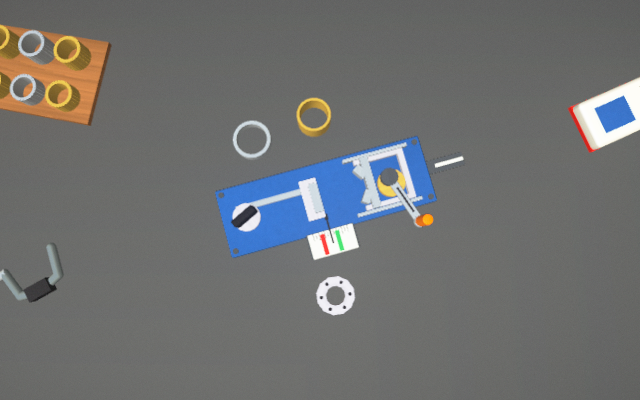

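View pics/scene0.png

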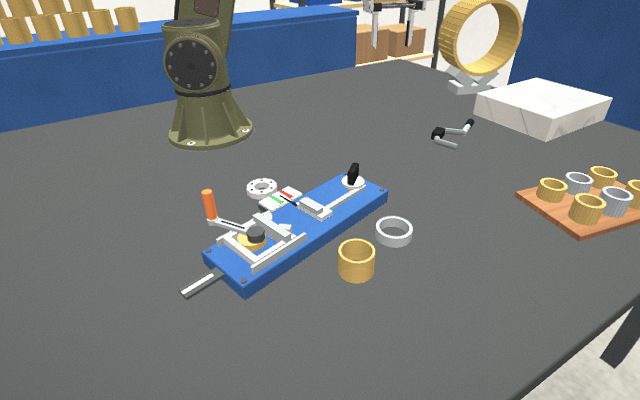

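Run:
```python
from h import *
im=cv2.imread("pics/top0.png"); c=cv2.resize(im[120:270,205:470],None,fx=3,fy=3,interpolation=cv2.INTER_CUBIC); cv2.imwrite("pics/c1.png",c)
import pickle
f=pickle.load(open("top0.pkl","rb"))
hsv=cv2.cvtColor(im,cv2.COLOR_BGR2HSV)
sub=np.zeros(im.shape[:2],np.uint8); sub[115:275,205:460]=1
def cen(lo,hi,z,n):
    m=cv2.inRange(hsv,lo,hi)*sub; ys,xs=np.nonzero(m); u=(xs.mean(),ys.mean()); print(n,len(xs),np.round(u,2),np.round(px2w(f,u,z),4)); return m
cen((0,150,100),(4,255,255),.036,"red"); cen((45,120,100),(75,255,255),.036,"green"); cen((8,200,180),(16,255,255),.10,"grip")
m=cen((105,120,80),(125,255,255),.03,"blue"); h=cv2.convexHull(cv2.findNonZero(m)); print(cv2.boxPoints(cv2.minAreaRect(h)))
q=cv2.approxPolyDP(h,6,True).reshape(-1,2);print([(tuple(p),np.round(px2w(f,p,.03),4)) for p in q])
```

```text
red 62 [324.45 244.02] [0.4782 0.017  0.036 ]
green 67 [339.13 240.1 ] [ 0.4846 -0.0081  0.036 ]
grip 63 [421.4 220.4] [ 0.5143 -0.1358  0.1   ]
blue 9645 [315.1  198.86] [0.5561 0.0325 0.03  ]
[[213.3495  191.45845]
 [418.36383 134.51003]
 [436.80225 200.88826]
 [231.7879  257.83667]]
[((np.int32(436), np.int32(199)), array([ 0.5544, -0.178 ,  0.03  ])), ((np.int32(233), np.int32(257)), array([0.4569, 0.1741, 0.03  ])), ((np.int32(215), np.int32(192)), array([0.5694, 0.2067, 0.03  ])), ((np.int32(416), np.int32(136)), array([ 0.6663, -0.1461,  0.03  ]))]
```

View pics/c1.png

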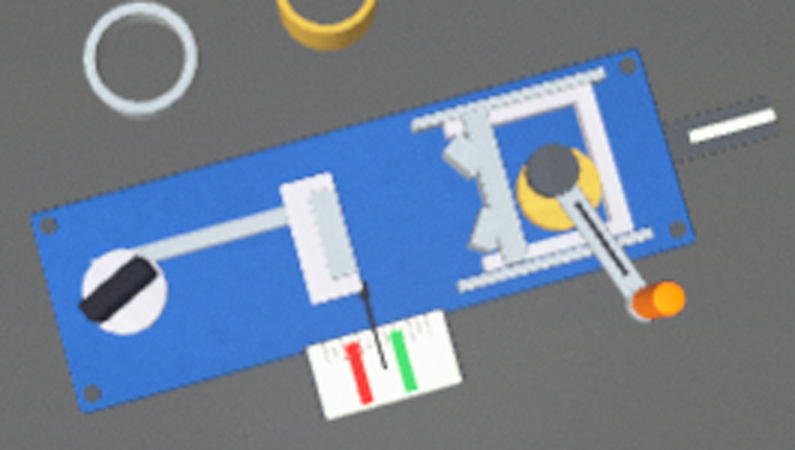

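Call:
jog_arm([
  [0,-246,453,40,0.63],
  [0,-246,453,40,0.63],
  [0,-246,453,40,0.63],
  [0,-246,453,40,0.63],
  [0,-246,453,40,0.63],
  [0,-246,453,40,0.63],
  [0,-246,453,40,0.63],
  [0,-246,453,40,0.63],
  [0,-246,453,40,0.63],
  [0,-246,453,40,0.63],
  [0,-246,453,40,0.63],
  [0,-246,453,40,0.63],
  [0,-246,453,40,0.63],
  [0,-246,453,40,0.63],
  [0,-246,453,40,0.63],
])

```text
time_s: 2.4
eef_pos: [0.5242, 0.1504, 0.1545]
tcp_rot: [3.141, -0.0, 0.629]
contact_force: [0.3, 0.1, -0.1]
width: 0.0936
```

Run:
```python
from h import *
import pickle
print({k:np.round(r.state()[k],3) for k in("eef_pos","tcp_rot","contact_force")})
f=grab("scene","s1"); t=pickle.load(open("top0.pkl","rb"))
cv2.imwrite("pics/c2.png",cv2.resize(cv2.imread("pics/s1.png")[80:280,230:430],None,fx=3,fy=3,interpolation=cv2.INTER_CUBIC))
# knob bar from the first top picture: dark pixels near knob
g=cv2.cvtColor(t["color"],cv2.COLOR_RGB2GRAY).astype(int); m=np.zeros(g.shape,bool); m[200:232,228:262]=True
m&=g<45; ys,xs=np.nonzero(m); P=np.array([px2w(t,(x,y),.075)[:2] for x,y in zip(xs,ys)]); c,_,_=(P.mean(0),0,0)
w,v=np.linalg.eigh(np.cov((P-c).T)); print("bar",len(P),c,np.arctan2(v[1,1],v[0,1]))
o=np.array([.5645,.0046]); d=np.array([-.266,.964])
for u in((324.45,244.02),(333.5,242.5),(339.13,240.1)): print((px2w(t,u,.037)[:2]-o)@d)
```

```text
{'eef_pos': array([0.524, 0.15 , 0.155]), 'tcp_rot': array([ 3.141, -0.   ,  0.629]), 'contact_force': array([ 0.295,  0.138, -0.1  ])}
bar 44 [0.52270587 0.14183389] 2.333736548424517
0.0349344669641393
0.01940333796016671
0.009052946802483633
```

View pics/c2.png

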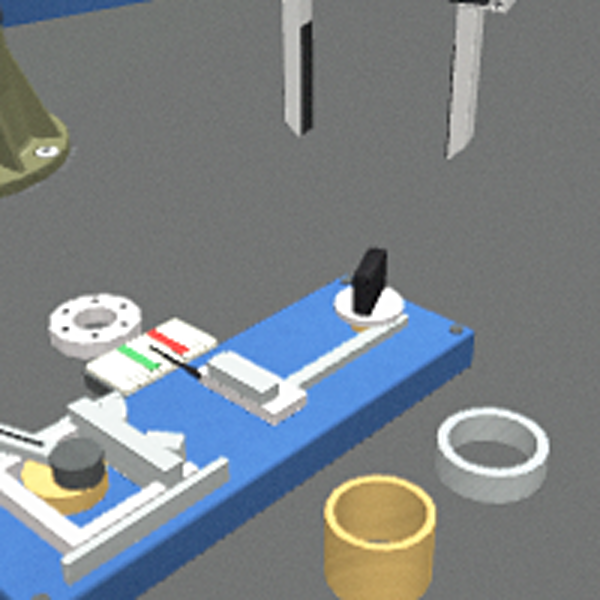

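Run:
```python
from h import *
import pickle
t=pickle.load(open("top0.pkl","rb"))
c=t["color"].astype(int)
m=np.zeros(c.shape[:2],bool); m[198:235,226:266]=1
hsv=cv2.cvtColor(t["color"],cv2.COLOR_RGB2HSV)
a=(m&(hsv[...,1]<60)&(c.min(2)>150)).astype(np.uint8)
a2=a.copy(); 
P=cv2.findNonZero(a); h=cv2.convexHull(P); e=cv2.minEnclosingCircle(h); print(e,px2w(t,e[0],.047))
s=grab("scene","s2")
s=r.grab_frame("scene")
# candidates in scene: bar top centre, crop px (377,250)/3+(230,80)
print("bar top scene",px2w(s,(230+375/3,80+251/3),.08))
for X in((.5246,.1492,.08),(.5227,.1418,.08),(.5246,.1492,.048),(.5227,.1418,.048)): print(X,(w2px(s,X)-[230,80])*3, w2px(t,X))
```

```text
((252.0, 214.0), 19.849533081054688) [0.52959072 0.1392445  0.047     ]
bar top scene [0.51608766 0.15713372 0.08      ]
(0.5246, 0.1492, 0.08) [372.56337209 259.15237627] [242.80436034 215.89729988]
(0.5227, 0.1418, 0.08) [361.84719061 260.88105263] [247.35203804 217.04077699]
(0.5246, 0.1492, 0.048) [371.20147677 300.040372  ] [246.01383787 216.9540699 ]
(0.5227, 0.1418, 0.048) [360.72903607 301.82010699] [250.3761177  218.05064344]
```

Call:
jog_arm([
  [0,-1,1,30,-0.1],
  [0,-1,1,60,-0.1],
  [0,-1,1,75,-0.1],
  [0,-1,1,83,-0.1],
  [0,-1,1,83,-0.1],
  [1,-1,1,83,-0.1],
  [1,-1,1,83,-0.1],
  [1,-1,1,83,-0.1],
  [1,-1,1,83,-0.1],
  [1,-1,1,83,-0.1],
  [1,-1,1,83,-0.1],
  [1,-1,1,83,-0.1],
  [1,-1,1,83,-0.1],
  [1,-1,1,83,-0.1],
])

```text
time_s: 3.95
eef_pos: [0.5245, 0.1479, 0.0711]
tcp_rot: [-3.142, 0.0, 0.727]
contact_force: [-0.3, -0.6, -0.5]
width: 0.0256
```

Call:
jog_arm([
  [1,0,0,0,0],
  [1,0,0,0,0],
  [1,0,0,0,0],
  [1,0,0,0,0],
  [1,0,0,0,-0.1],
  [1,0,0,0,-0.2],
  [1,0,0,0,-0.3],
  [1,0,0,0,-0.4],
  [1,0,0,0,-0.5],
  [1,0,0,0,-0.5],
  [1,0,0,0,-0.5],
])

```text
time_s: 5.05
eef_pos: [0.5245, 0.1479, 0.0712]
tcp_rot: [3.142, 0.0, 1.224]
contact_force: [0.3, -0.0, -0.1]
width: 0.0006
```

```bash
cat > p.py <<'E'
from h import *
import sys
s=r.state(); print({k:np.round(s[k],3) for k in("time_s","eef_pos","tcp_rot","contact_force","width")})
f=grab("top",sys.argv[1]); im=f["color"]
cv2.imwrite(f"pics/{sys.argv[1]}c.png",cv2.resize(cv2.cvtColor(im,cv2.COLOR_RGB2BGR)[190:270,230:370],None,fx=5,fy=5,interpolation=cv2.INTER_CUBIC))
o=np.array([.5645,.0046]); d=np.array([-.266,.964]); e=np.array([.964,.266])
hsv=cv2.cvtColor(im,cv2.COLOR_RGB2HSV)
def fy(m,z):
    P=np.array([(px2w(f,(x,y),z)[:2]-o) for y,x in zip(*np.nonzero(m))]); return P@e,P@d
sub=np.zeros(im.shape[:2],bool); sub[215:270,290:370]=1
red=sub&(cv2.inRange(hsv,(0,120,90),(5,255,255))>0); x,y=fy(red,.036); print("red",len(x),x.mean(),y.mean())
# rectify the scale (fixture axes, z .038) and find the dark pointer per x column
xs=np.arange(-100,-50,1)/1000.; ys=np.arange(-25,70,.5)/1000.
uv=np.array([[w2px(f,[*(o+a*e+b*d),.038]) for b in ys] for a in xs],np.float32)
g=cv2.remap(cv2.cvtColor(im,cv2.COLOR_RGB2GRAY),uv[...,0],uv[...,1],cv2.INTER_CUBIC).astype(int)
rgb=cv2.remap(im,uv[...,0],uv[...,1],cv2.INTER_CUBIC).max(2).astype(int)
for a,row,mx in list(zip(xs,g,rgb))[10:44:3]:
    k=(np.abs(ys-.02)<.04); i=np.argmin(np.where(k,mx,999)); w=np.clip(140-mx,0,None)*(abs(ys-ys[i])<.004); print(round(a*1e3),mx[i],round(1e3*(w*ys).sum()/max(w.sum(),1),1),end=" | ")
print()
E
python3 p.py t1
```

```text
{'time_s': np.float64(5.05), 'eef_pos': array([0.524, 0.148, 0.071]), 'tcp_rot': array([3.142, 0.   , 1.224]), 'contact_force': array([ 0.322, -0.028, -0.109]), 'width': np.float64(0.001)}
red 79 -0.07944795635105537 0.035162341878014536
-90 197 -22.1 | -87 200 62.7 | -84 205 -22.1 | -81 130 20.0 | -78 140 0.0 | -75 105 20.2 | -72 140 0.0 | -69 110 20.2 | -66 142 0.0 | -63 107 20.3 | -60 141 0.0 | -57 95 20.4 |
```

View pics/t1c.png

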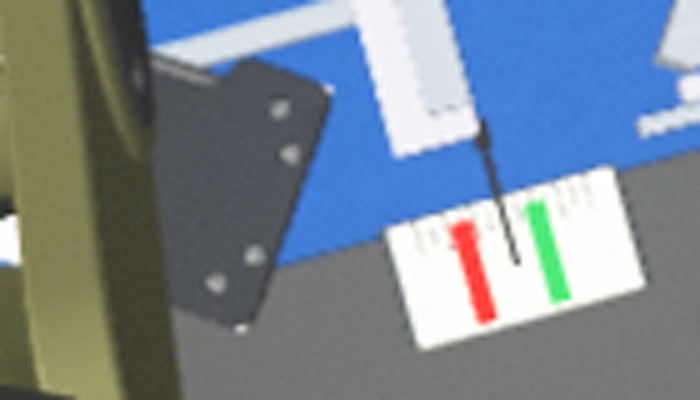

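Run:
```python
from h import *
f=grab("scene","s3"); print(w2px(f,r.state()["eef_pos"]),(w2px(f,r.state()["eef_pos"])-[290,100])*5)
cv2.imwrite("pics/s3c.png",cv2.resize(cv2.imread("pics/s3.png")[100:210,290:430],None,fx=5,fy=5,interpolation=cv2.INTER_CUBIC))
```

```text
[353.50945394 170.35873656] [317.5472697  351.79368279]
```

View pics/s3c.png

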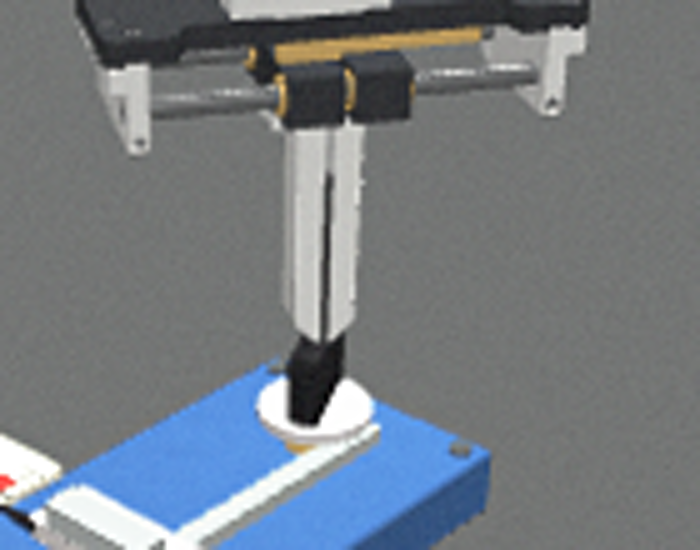

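Run:
```python
from h import *
f=r.grab_frame("scene"); c,s=np.cos(.629),np.sin(.629)
for z in(.1545,.1355,.165):
  print(z,[np.round((w2px(f,(.5242+k*c,.1504+k*s,z))-[230,80])*3) for k in(-.047,0,.047)])
for z in (.052,.0712,.08,.09): print(z,(w2px(f,(.5245,.1479,z))-[290,100])*5)
for a in(-1,1):
  for L in (-1,1): 
    p=np.array([.5246,.1492]);u=np.array([np.cos(2.27),np.sin(2.27)]);v=np.array([-u[1],u[0]]);q=p+.022*L*u+.007*a*v
    print([np.round((w2px(f,(*q,z))-[290,100])*5) for z in(.048,.08)])
print(r.state())
```

```text
0.1545 [array([309., 145.]), array([377., 155.]), array([449., 166.])]
0.1355 [array([309., 172.]), array([376., 183.]), array([447., 194.])]
0.165 [array([308., 130.]), array([378., 140.]), array([450., 151.])]
0.052 [316.20278622 392.48420135]
0.0712 [317.52251907 351.72712859]
0.08 [318.13899113 332.66264578]
0.09 [318.84859316 310.69745427]
[array([321., 430.]), array([324., 360.])]
[array([349., 377.]), array([351., 310.])]
[array([288., 424.]), array([289., 355.])]
[array([316., 372.]), array([318., 305.])]
{'time_s': 5.2, 'joint_positions': array([ 2.07695276e-01,  4.22089504e-01,  1.66126164e+00, -2.83009906e-05,
        1.05827554e+00, -1.01754150e+00]), 'qvel': array([ 1.17790072e-03, -4.45911927e-05,  2.09197125e-03, -6.91180976e-04,
        6.21317388e-04, -1.00968040e-02]), 'joint_efforts': array([-2.65107128e-04, -5.55588412e+01, -3.07776833e+01,  2.23979627e-02,
        7.19710509e-02,  3.96714394e-02]), 'eef_pos': array([0.52447691, 0.14792197, 0.07113454]), 'tcp_rot': array([-3.14157666e+00,  3.88678113e-05,  1.22525066e+00]), 'contact_force': array([-0.15079276, -0.84580714,  1.08934656]), 'moment': array([-0.04519112,  0.0279109 , -0.00593404]), 'width': 0.0006793605246105659}
```

Run:
```python
from h import *
f=r.grab_frame("top"); y=1.225; x=np.array([np.cos(y),np.sin(y)]); n=np.array([x[1],-x[0]])
for z in (.149,.176,.2): print(z,[np.round((w2px(f,(*(np.array([.5245,.1479])-.0885*x+k*n),z))-[230,190])*5) for k in(-.0375,.0375)])
print([np.round((np.array(f["R"]).T@np.array([0,0,1])),3)])
```

```text
0.149 [array([269., 339.]), array([355.,  97.])]
0.176 [array([261., 342.]), array([351.,  90.])]
0.2 [array([253., 346.]), array([347.,  83.])]
[array([ 0.095, -0.006, -0.995])]
```

Call:
jog_arm([
  [0.6,0,0,0,0.15],
  [0.6,0,0,0,0.3],
  [0.6,0,0,0,0.4],
  [0.6,0,0,0,0.48],
  [0.6,0,0,0,0.48],
  [0.6,0,0,0,0.48],
  [0.6,0,0,5,0.48],
  [0.6,0,0,10,0.48],
  [0.6,0,0,10,0.48],
])

```text
time_s: 6.15
eef_pos: [0.524, 0.1478, 0.0602]
tcp_rot: [-3.141, 0.001, 0.748]
contact_force: [0.4, -0.5, 0.1]
width: 0.0377
```

Run:
```python
from h import *
f=grab("scene","s4"); print(r.state()["eef_pos"])
cv2.imwrite("pics/s4c.png",cv2.resize(cv2.imread("pics/s4.png")[100:210,290:430],None,fx=5,fy=5,interpolation=cv2.INTER_CUBIC))
```

```text
[0.52421419 0.14786515 0.06059556]
```

View pics/s4c.png

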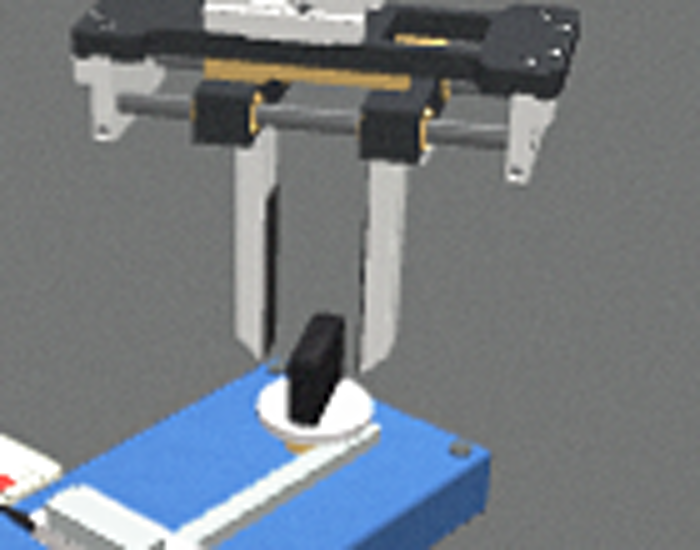

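Call:
jog_arm([
  [0.6,0,0,5,0],
  [0.6,0,0,10,0],
  [0.6,0,0,10,0],
  [1,0,0,10,0],
  [1,0,0,10,0],
  [1,0,0,10,0],
  [1,0,0,10,0],
  [1,0,0,10,0],
  [1,0,0,10,0],
])

```text
time_s: 7.1
eef_pos: [0.5244, 0.1477, 0.0513]
tcp_rot: [3.142, 0.001, 0.747]
contact_force: [-3.8, -4.5, 4.7]
width: 0.0138
```

Call:
jog_arm([
  [1,-1,0,0,0],
  [1,-1,0,0,-0.1],
  [1,-1,0,0,-0.2],
  [1,-1,0,0,-0.3],
  [1,-1,0,0,-0.4],
  [1,-1,0,0,-0.5],
  [1,-1,0,0,-0.6],
  [1,-1,0,0,-0.7],
  [1,-1,0,0,-0.8],
  [1,-1,0,0,-0.9],
  [1,-1,0,0,-1.0],
  [1,-1,0,0,-1.0],
  [1,-1,0,0,-1.0],
])

```text
time_s: 8.4
eef_pos: [0.5244, 0.1481, 0.0513]
tcp_rot: [3.139, -0.001, 1.747]
contact_force: [3.2, 5.1, -1.7]
width: 0.0136
```

```bash
python3 p.py t2
```

```text
{'time_s': np.float64(8.4), 'eef_pos': array([0.524, 0.148, 0.051]), 'tcp_rot': array([ 3.139e+00, -1.000e-03,  1.747e+00]), 'contact_force': array([ 3.195,  5.067, -1.66 ]), 'width': np.float64(0.014)}
red 79 -0.07931493247620229 0.03507964017283935
-90 197 -22.1 | -87 201 -21.9 | -84 205 -22.1 | -81 160 0.0 | -78 131 30.4 | -75 113 30.7 | -72 159 0.0 | -69 135 30.8 | -66 130 30.2 | -63 121 30.8 | -60 126 30.2 | -57 100 30.8 |
```

Call:
jog_arm([
  [1,0,0,0,-0.1],
  [1,0,0,0,-0.2],
  [1,0,0,0,-0.3],
  [1,0,0,0,-0.42],
  [1,0,0,0,-0.42],
  [1,0,0,0,-0.42],
])

```text
time_s: 9.05
eef_pos: [0.5243, 0.1483, 0.0514]
tcp_rot: [3.139, -0.001, 2.167]
contact_force: [2.2, 7.2, -0.4]
width: 0.0138
```

```bash
python3 p.py t3; python3 -c "
import cv2;cv2.imwrite('pics/t3d.png',cv2.resize(cv2.imread('pics/t3.png')[215:265,295:365],None,fx=10,fy=10,interpolation=cv2.INTER_CUBIC))"
```

```text
{'time_s': np.float64(9.05), 'eef_pos': array([0.524, 0.148, 0.051]), 'tcp_rot': array([ 3.139e+00, -1.000e-03,  2.167e+00]), 'contact_force': array([ 2.235,  7.177, -0.419]), 'width': np.float64(0.014)}
red 64 -0.08122226171070203 0.03520711080802655
-90 199 -22.1 | -87 200 -21.9 | -84 205 -22.1 | -81 192 62.6 | -78 129 35.0 | -75 145 0.0 | -72 139 35.0 | -69 119 34.6 | -66 142 0.0 | -63 112 34.5 | -60 134 35.0 | -57 93 34.8 |
```

View pics/t3d.png

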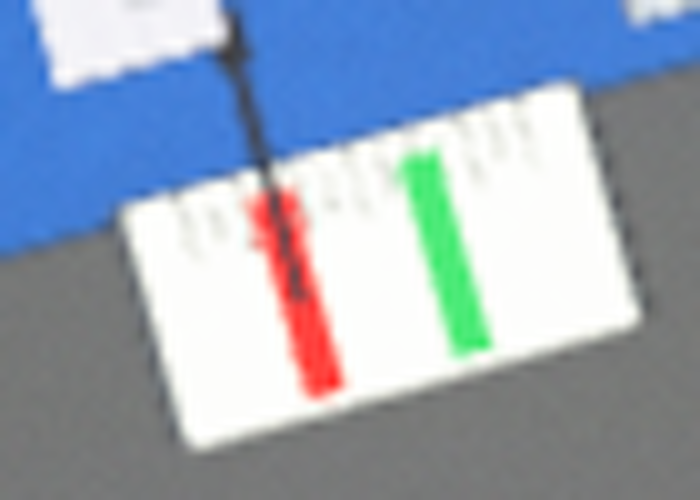

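Call:
jog_arm([
  [1,0,0,0,-0.06],
  [1,0,0,0,-0.06],
  [1,0,0,0,-0.06],
  [0.6,0,0,0,-0.06],
  [0.6,0,0,0,-0.06],
  [0.6,0,0,0,-0.06],
  [0.6,0,0,0,-0.06],
  [0.6,0,0,-10,-0.06],
  [0.6,0,0,-40,-0.06],
  [0.6,0,0,-80,-0.06],
  [0.6,0,0,-120,-0.06],
  [0.6,0,0,-120,-0.06],
])

```text
time_s: 10.3
eef_pos: [0.5258, 0.1477, 0.1773]
tcp_rot: [3.133, 0.004, 2.227]
contact_force: [0.5, 0.4, -0.1]
width: 0.0374
```

```bash
python3 p.py t4
python3 - <<'E'
from h import *
s=r.grab_frame("scene"); b=r.boxes_of("scene","lever_grip"); print(b[:2])
c=s["color"].astype(int); hsv=cv2.cvtColor(s["color"],cv2.COLOR_RGB2HSV)
m=(cv2.inRange(hsv,(6,170,120),(17,255,255))); m[:180]=0;m[235:]=0;m[:,:190]=0;m[:,230:]=0
ys,xs=np.nonzero(m);print(len(xs),xs.min(),xs.max(),ys.min(),ys.max(),xs.mean())
for z in(.0885,): print(px2w(s,(xs.mean(),ys.mean()),z))
f=r.grab_frame("top");hsv=cv2.cvtColor(f["color"],cv2.COLOR_RGB2HSV);m=cv2.inRange(hsv,(6,170,120),(17,255,255));m[:195]=0;m[245:]=0;m[:,:405]=0;m[:,450:]=0
ys,xs=np.nonzero(m);print(len(xs),xs.min(),xs.max(),ys.min(),ys.max())
for z in(.085,.1,.116):print(z,px2w(f,(xs.mean(),ys.mean()),z))
a=np.array([.5911,-.0918]);print(w2px(f,(*a,.09)),w2px(s,(*a,.09)))
E
```

```text
{'time_s': np.float64(10.3), 'eef_pos': array([0.526, 0.148, 0.177]), 'tcp_rot': array([3.133, 0.004, 2.227]), 'contact_force': array([ 0.473,  0.36 , -0.133]), 'width': np.float64(0.037)}
red 62 -0.08150873335421455 0.03505980077290926
-90 200 -22.1 | -87 202 -21.9 | -84 206 -22.1 | -81 193 62.6 | -78 118 35.2 | -75 149 0.0 | -72 111 35.3 | -69 144 0.0 | -66 113 35.3 | -63 152 0.0 | -60 110 35.3 | -57 103 35.5 | 
[{'extent': [200.5, 188.9, 67.3, 62.9], 'confidence': 0.64}]
243 202 216 192 218 209.45267489711935
[ 0.51763213 -0.14382409  0.0885    ]
79 416 432 214 225
0.085 [ 0.51534398 -0.13965003  0.085     ]
0.1 [ 0.51467365 -0.13631831  0.1       ]
0.116 [ 0.51395863 -0.13276448  0.116     ]
[391.60141109 173.28031217] [254.44990405 217.06691366]
```

Call:
jog_arm([
  [0.5,-223,-184,0,2.63],
  [0.5,-223,-184,0,2.63],
  [0.5,-223,-184,0,2.63],
  [0.5,-223,-184,0,2.63],
  [0.5,-223,-184,0,2.63],
  [0.5,-223,-184,0,2.63],
  [0.5,-223,-184,0,2.63],
  [0.5,-223,-184,0,2.63],
  [0.5,-223,-184,0,2.63],
  [0.5,-223,-184,0,2.63],
  [0.5,-223,-184,0,2.63],
  [0.5,-223,-184,0,2.63],
  [0.5,-223,-184,0,2.63],
  [0.5,-223,-184,0,2.63],
  [0.5,-223,-184,0,2.63],
  [0.5,-223,-184,0,2.63],
  [0.5,-223,-184,0,2.63],
  [0.5,-223,-184,0,2.63],
  [0.5,-223,-184,0,2.63],
  [0.5,-223,-184,0,2.63],
])

```text
time_s: 12.5
eef_pos: [0.5137, -0.1416, 0.1703]
tcp_rot: [3.142, 0.002, -0.4]
contact_force: [0.4, -0.1, 0.1]
width: 0.047
```

Run:
```python
from h import *
f=grab("scene","s5"); s=r.state(); print(s["eef_pos"],s["tcp_rot"],s["width"]); p=s["eef_pos"]; o=np.array([150,90])
y=s["tcp_rot"][2]; x=np.array([np.cos(y),np.sin(y),0])
for dz in(.025,.006): print([np.round((w2px(f,p+[0,0,dz]+k*x)-o)*4) for k in(-.0235,0,.0235)])
print((w2px(f,(.5163,-.1415,.116))-o)*4)
cv2.imwrite("pics/s5c.png",cv2.resize(cv2.imread("pics/s5.png")[90:240,150:320],None,fx=4,fy=4,interpolation=cv2.INTER_CUBIC))
```

```text
[ 0.51378243 -0.14162568  0.17051334] [ 3.14148681e+00  1.18199785e-03 -4.00507463e-01] 0.046980228578950754
[array([198., 203.]), array([189., 229.]), array([180., 256.])]
[array([207., 246.]), array([199., 272.]), array([191., 301.])]
[230.06761009 404.62317479]
```

View pics/s5c.png

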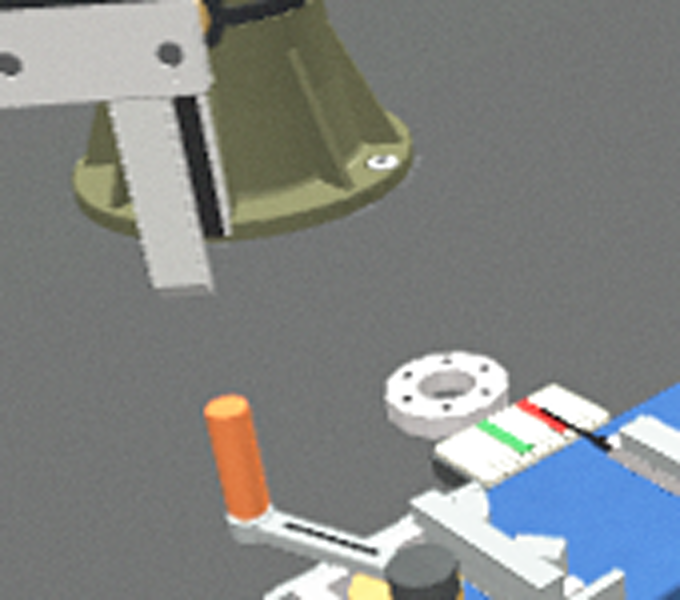

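Call:
jog_arm([
  [0.5,2,-1,40,0],
  [0.5,2,-1,70,0],
  [0.5,2,-1,90,0],
  [0.5,2,-1,104,0],
  [0.5,2,-1,104,0],
  [1,2,-1,104,0],
  [1,2,-1,104,0],
  [1,2,-1,104,0],
  [1,2,-1,104,0],
  [1,2,-1,104,0],
  [1,2,-1,104,0],
  [1,2,-1,104,0],
])

```text
time_s: 13.75
eef_pos: [0.5162, -0.1417, 0.0676]
tcp_rot: [3.141, -0.0, -0.403]
contact_force: [-4.8, -0.4, 6.1]
width: 0.0174
```

Run:
```python
import numpy as np
a=np.array([.5911,-.0918]); p=np.array([.5162,-.1417]); v=p-a; y=-.403; X=np.array([np.cos(y),np.sin(y)]);Y=np.array([np.sin(y),-np.cos(y)])
R=np.hypot(*v); f0=np.arctan2(v[1],v[0]); f1=np.arctan2(-.964,.266); print(R,f1-f0)
for k in range(1,15):
    f=f0+(f1-f0)*k/14; q=a+R*np.array([np.cos(f),np.sin(f)])-p; print(k,np.round([q@X*1e3,q@Y*1e3],1),round(-.05*k,2))
```

```text
0.09000011111104249 1.252335862954245
1 [6.9 4.1] -0.05
2 [14.2  7.6] -0.1
3 [21.7 10.4] -0.15
4 [29.5 12.5] -0.2
5 [37.4 13.9] -0.25
6 [45.4 14.6] -0.3
7 [53.5 14.6] -0.35
8 [61.5 13.9] -0.4
9 [69.4 12.5] -0.45
10 [77.2 10.3] -0.5
11 [84.7  7.5] -0.55
12 [92.  4.] -0.6
13 [98.9 -0.1] -0.65
14 [105.4  -4.9] -0.7
```

Call:
jog_arm([
  [1,7,4,0,-0.05],
  [1,14,7.5,0,-0.1],
  [1,21.5,10.5,0,-0.15],
  [1,29.5,12.5,0,-0.2],
  [1,37.5,14,0,-0.25],
  [1,45.5,14.5,0,-0.3],
  [1,53.5,14.5,0,-0.35],
  [1,61.5,14,0,-0.4],
  [1,69.5,12.5,0,-0.45],
  [1,77,10.5,0,-0.5],
  [1,84.5,7.5,0,-0.55],
  [1,92,4,0,-0.6],
  [1,99,0,0,-0.65],
  [1,105.5,-5,0,-0.7],
  [1,105.5,-5,0,-0.7],
  [1,105.5,-5,0,-0.7],
])

```text
time_s: 15.35
eef_pos: [0.6155, -0.1791, 0.0676]
tcp_rot: [3.14, -0.001, 0.296]
contact_force: [-0.7, -4.5, 4.0]
width: 0.0175
```

```bash
python3 p.py t5 | head -3
python3 - <<'E'
from h import *
s=r.state(); print(s["eef_pos"],s["tcp_rot"],s["contact_force"],s["width"])
f=grab("scene","s6")
a=cv2.resize(cv2.imread("pics/s6.png")[150:310,150:310],None,fx=3.75,fy=3.75,interpolation=cv2.INTER_CUBIC)
cv2.imwrite("pics/s6c.png",a)
E
```

```text
{'time_s': np.float64(15.35), 'eef_pos': array([ 0.616, -0.179,  0.068]), 'tcp_rot': array([ 3.14e+00, -1.00e-03,  2.96e-01]), 'contact_force': array([-0.709, -4.465,  4.021]), 'width': np.float64(0.017)}
red 61 -0.0816991311003671 0.035095681114202026
-90 194 -22.1 | -87 198 -21.9 | -84 202 -22.1 | -81 189 0.0 | -78 116 35.2 | -75 144 0.0 | -72 109 35.3 | -69 140 0.0 | -66 110 35.3 | -63 149 0.0 | -60 106 35.4 | -57 102 35.5 | 
[ 0.61546891 -0.17906464  0.06757284] [ 3.14016535e+00 -5.96592784e-04  2.95985608e-01] [-1.36657113 -4.28104993  3.68404357] 0.017744286302952342
```

View pics/s6c.png

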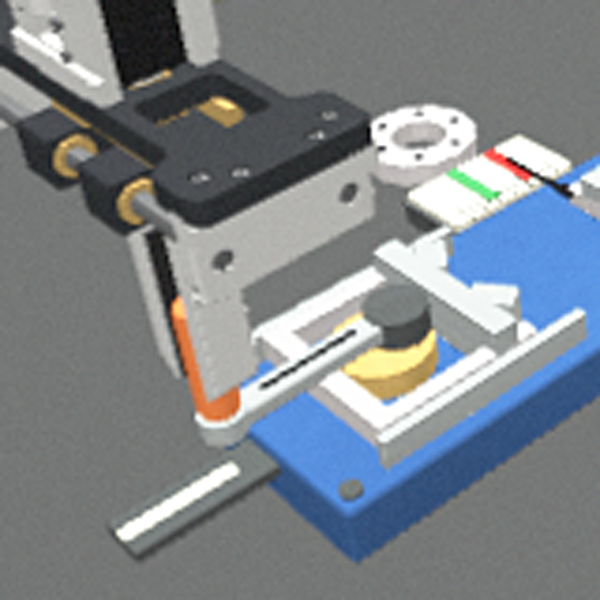

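Run:
```python
from h import *
f=r.grab_frame("scene"); o=np.array([.5645,.0046]); d=np.array([-.266,.964]); e=np.array([.964,.266])
def P(u,z,n): q=px2w(f,(150+u[0]/3.75,150+u[1]/3.75),z)[:2]-o; print(n,np.round([q@e*1e3,q@d*1e3],1)); return q
a,b=P((262,388),.06,"slot out"),P((352,333),.06,"slot in")
c,g=P((122,533),.027,"idx out"),P((237,467),.027,"idx in")
P((397,300),.075,"hub?")
an=lambda v:np.arctan2(v[1],v[0])
print("slot ang - idx ang",an(a-b)-an(c-g), "idx",an(c-g),"fixture -y",an(-d))
t=r.grab_frame("top"); im=t["color"].min(2); m=np.zeros(im.shape,bool); m[148:180,433:466]=1; m&=im>170
ys,xs=np.nonzero(m); Q=np.array([px2w(t,(x,y),.027)[:2]-o for x,y in zip(xs,ys)]); w,v=np.linalg.eigh(np.cov(Q.T)); v=v[:,1]*np.sign(-v[1,1]); print("top idx",len(xs),Q.mean(0)@e,Q.mean(0)@d,an(v))
```

```text
slot out [   0.7 -171.7]
slot in [  -0.6 -125.4]
idx out [  -3. -241.]
idx in [  -0.8 -189.6]
hub? [  11.9 -108.6]
slot ang - idx ang 0.07237553247734696 idx -1.3446563901408555 fixture -y -1.301562353488087
top idx 54 0.013132045459506515 -0.19559465047918953 -0.21390315510348745
```

Run:
```python
from h import *
import pickle
t=pickle.load(open("top0.pkl","rb")); o=np.array([.5645,.0046]); d=np.array([-.266,.964]); e=np.array([.964,.266])
an=lambda v:np.arctan2(v[1],v[0])
im=t["color"].min(2); m=np.zeros(im.shape,bool); m[148:180,432:470]=1; m&=im>150
ys,xs=np.nonzero(m); Q=np.array([px2w(t,(x,y),.027)[:2]-o for x,y in zip(xs,ys)]); w,v=np.linalg.eigh(np.cov(Q.T)); v=v[:,1]*np.sign(-v[1,1]); print("top idx",len(xs),Q.mean(0)@e,Q.mean(0)@d,an(v))
# bed edges: line fit of blue boundary, long sides
hsv=cv2.cvtColor(t["color"],cv2.COLOR_RGB2HSV); b=cv2.inRange(hsv,(105,120,80),(125,255,255)); b[:115]=0;b[275:]=0;b[:,:205]=0;b[:,460:]=0
P=np.array([np.r_[(px2w(t,(x,y),.03)[:2]-o)] for y,x in zip(*np.nonzero(b))]); F=np.c_[P@e,P@d]
for lo,hi in((-.16,.18),):
  for sgn in(1,-1):
    pts=[]
    for y0 in np.arange(lo,hi,.005):
        k=abs(F[:,1]-y0)<.0025
        if k.any(): pts.append((y0,sgn*max(sgn*F[k,0])))
    pts=np.array(pts); pts=pts[abs(pts[:,1]-np.median(pts[:,1]))<.004]; print("edge",sgn,len(pts),np.polyfit(*pts.T,1))
w=pts
for sgn in(1,-1):
    ends=[sgn*max(sgn*F[abs(F[:,0]-x0)<.0025,1]) for x0 in np.arange(-.05,.05,.005)]; print("end",sgn,np.median(ends))
```

```text
top idx 137 -0.0007283283861858856 -0.2154086827753201 -1.2996561176227495
edge 1 68 [0.00434334 0.05908515]
edge -1 65 [ 0.00464568 -0.0589106 ]
end 1 0.19426103731244504
end -1 -0.17399006454400187
```

Call:
jog_arm([
  [1,-1.5,0,0,0],
  [1,-1.5,0,0,0],
  [1,-1.5,0,0,0],
  [1,-1.5,0,0,0],
  [1,-1.5,0,0,0],
  [1,-1.5,0,0,0],
])

```text
time_s: 16.15
eef_pos: [0.6141, -0.1795, 0.0676]
tcp_rot: [3.14, -0.001, 0.296]
contact_force: [0.4, -5.3, 4.0]
width: 0.0177
```

Run:
```python
from h import *
f=grab("scene","s7"); s=r.state(); print(s["time_s"],s["eef_pos"],s["contact_force"],s["width"])
cv2.imwrite("pics/s7c.png",cv2.resize(cv2.imread("pics/s7.png")[205:300,175:275],None,fx=6,fy=6,interpolation=cv2.INTER_CUBIC))
o=np.array([.5645,.0046]); d=np.array([-.2703,.9628]); e=np.array([.9628,.2703])
# predicted slot line if exactly at 1.25
for y in(-.125,-.172): print((w2px(f,(*(o+y*d),.06))-[175,205])*6)
```

```text
16.2 [ 0.61406027 -0.17948496  0.06762376] [ 0.88749289 -6.29574507  3.14570505] 0.017140755336410782
[416.94865595 204.0314263 ]
[268.17619776 291.45988852]
```

View pics/s7c.png

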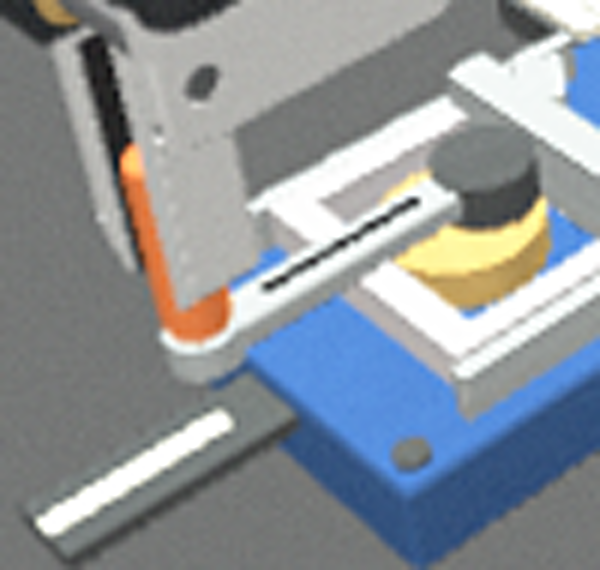

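```bash
python3 p.py t6|tail -2; python3 -c "
from rig import r
print(r.finish_job())"
```

```text
red 61 -0.08166086299511865 0.035026706015590894
-90 196 -22.1 | -87 195 62.6 | -84 203 -22.1 | -81 190 0.0 | -78 117 35.2 | -75 145 0.0 | -72 110 35.3 | -69 143 0.0 | -66 108 35.3 | -63 148 0.0 | -60 105 35.4 | -57 105 35.5 | 
the job is handed in; nothing more can be done
None
```

The knob is set to the red mark, and I handed the job in with the lever held at its highest lift point, at about 16 s on the robot's clock.

- **Size knob:** I turned it about 1.5 rad counter-clockwise in three steps. The last check put the pointer at fixture y of about 35.3 mm, against 35.0 mm for the red mark. It stayed there after I let go.
- **Cam lever:** I swung the grip 1.25 rad to the index line, then moved it back 1.5 mm because it looked slightly past. In the last picture the lever's slot matches the line I predicted for 1.25 rad to within about 0.01 rad. The fingers are still closed on the grip (17 mm opening, wrist force about 7 N).
- **Rings:** I kept clear of them, and the flange looks unmoved in the last pictures. I did not measure the rings again at the end.
- **What went wrong or disagreed:**
  - The first knob grasp closed on nothing above the bar. The fingertips stood about 25 mm higher than the reported TCP height implied, so I went by the pictures after that.
  - One rough check of the slot against the index line read 0.07 rad before the correction. I put that down to the pixel positions I picked by hand.

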